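Set the battery charger to its third click and start it

ROBOT

A 7-joint arm with a two-finger parallel gripper is mounted at the origin on the work surface. World frame = base frame: x ahead of the robot, y to its left, z up, the work surface at z = 0. Lengths are in m, angles in rad, forces in N, time in s.
With the tool pointing down it reaches from about 0.425 to 0.925 m from the base axis. Payload 6.8 kg.
Tool frame: the origin (TCP) lies on the front face of the gripper's body, between the roots of the fingers; the fingertips stand 73 mm ahead of it and the grasp point (between the pads) lies r.pinch_z ahead of it (r.pinch_z is the distance from the TCP to the grasp point, in m); z points along the fingers, y is the direction in which the jaws open and shut (so a half turn about z gives the same grasp; the last joint's range is limited). The gripper opens to 85 mm and grips with 20 to 120 N. Pads are 22 mm wide; open, the fingers measure 114 mm over their backs; the gripper's body (76 mm by 85 mm) begins 54 mm behind the grasp point. The pads swing forward as they close: fully open they stand 13 mm farther back than shut.
Start: joints at [1.042, 0.477, 0.022, 1.555, -0.011, 1.109, -0.083], TCP at [0.276, -0.616, 0.304] pointing down, gripper open.
Joint ranges: [-2.96, 2.96], [-0.34, 2.1], [-1.41, 1.46], [0.24, 2.44], [-1.37, 4.51], [0.17, 1.92], [-2.96, 2.96]. Speed limits (rad/s): [2.39, 2.39, 3.14, 3.14, 3.14, 3.14, 3.14].

INTERFACE

Orientations are given as a rotation vector (axis times angle).
In Python, from bench import readout, grab_frame, r, search_frame, masks_of, tip_of gives the robot as it stands.
- The arm moves only by the tool step_arm, never from a script. Its argument "commands" is a list of rows, each a list of 7 numbers: the shift along the tool's x, y, z as a fraction of full scale, then the turn, a rotation vector about the tool's x, y, z as a fraction of full scale, then the gripper's target within -1 to 1 (shut at 1, half-way at 0, fully open at -1). In form: [[tx, ty, tz, ax, ay, az, hand], ...]. A call has exactly 10 rows; each row is the pose to reach, as a shift and turn from the pose measured when the call began, along the tool's axes at that moment, turning the shorter way round; what a row does not reach only later rows make up. Full scale, the value 1, is 500 mm for a shift and 360 degrees for a turn. A row lasts 1/8 s, in which the tool goes at most 62.5 mm and 10.7 degrees, less where a joint would pass 70% of its speed; a pose out of reach is approached as far as the arm can. A call with a number of a shift or a turn outside -1 to 1 is refused whole. A call with a gripper value outside its range is refused whole. The fingers move at their own pace and stop on an object; "newtons" is the grip in N (left out, the last holds). Time passes only in rows, so rows that repeat a pose let the fingers close, or fill a call up. It gives the time, the measured TCP pose, the force and the opening at its end, in the units of the state.
- readout.get_obs(): the state, without advancing time (a new reading comes with each control period).
- grab_frame(name): name is "scene" or "top" or "wrist"; returns a dict with "img" (420x560x3 uint8, red, green, blue), "K" (3x3 intrinsics, pixels), "world_to_cam" (4x4, takes a point from world to camera coordinates). Camera axes: x right, y down, z forward; pixel columns grow to the right and rows downward; lengths in m; the calibration is good to about 2 mm. A picture is of the moment at which its call begins. There is no depth.
- r.hand_in(): hands the job in, once; it reports no verdict.
Trained networks look in a picture, given as the dict that the camera call returned (one of the last four; its "shot" number tells which), for a name from the list of things; names that differ only in an ending like _2 or _b are one class to them, and where a whole thing is asked for, a point or a joint stands for the part that bears it (a point fixed in the world has none). Each returns a list of dicts, best first, with "p" (0 to 1); they miss things now and then, are a little off and sometimes report something else, mostly with a low value. They report only what shows in the picture. A call takes as long as a camera call.
- search_frame(thing, picture): "extent" ([centre column, centre row, width, height] in pixels, round what is visible of it).
- masks_of(thing, picture): "pixels" (420x560 bool, what is visible of it) and "extent" ([centre column, centre row, width, height] in pixels, round what is visible of it).
- tip_of(thing, picture): "point" ([column, row] in pixels: a listed point, or the origin of a listed thing).
The state is a dict: "clock": time; "joints": joint angles; "qvel": joint speeds; "tau": joint torques, N m; "tcp_pos": TCP position; "orientation": TCP orientation; "contact_force": force on the tool from outside, world axes, zero at the start; "moment": the same for the moment, N m; "grip_width": finger opening in m.
Only numpy, scipy, OpenCV 4.12 (cv2) and the standard library are available. Lean on these libraries where they do the work, as an engineer would, in place of code of your own. Each camera call takes 0.05 s, during which the arm holds its last target. There are 200 camera calls.

TASK

The rate lever on top of the bench battery charger stands at its off end. Push it along its slot with the fingertips, click by click, and stop at the third click without running past it; only then press the button on the start post fully down and let it go. Do not pinch the lever, and leave the other things on and around the charger where they are.

Things in the scene. Friction and masses are not known exactly. Their poses are not given: they have to be found in the camera images.
- charger: Grey bench battery charger, a box 180 (its x) by 250 (its y) by 90 mm high, fixed to the bench. Origin: centre of its underside; z up. A black slot in its top runs along its own y axis at x = -25 mm; six white marks beside it, 18 mm apart, show off and five clicks. A small steel socket and a bulb box (up to 45 mm high) stand loose on its top at x = 60, y = +90 and -90 mm.
- lever_mid (a point): Middle of the black paddle of the rate lever, 24 mm above the charger's top. The paddle is 40 mm wide (charger's x), 16 mm thick (charger's y, along which it slides) and stands from 4 to 44 mm above the top. It starts at the off end, the -y end of the slot, and is pushed towards the charger's +y by its face towards -y, 8 mm from this point.
- rate (a joint): Travel of the rate lever along the charger's +y, m: 0 at the off end (start), 0.090 at the far end. Clicks at 0.018, 0.036, 0.054 (the third), 0.072, 0.090. About 5 N takes it over the crest halfway between clicks; it then snaps forward by itself into the next click, away from the finger, and stays there. Let go short of a crest it springs back to the click before.
- station: Start post: grey square post 70 x 70 mm and 90 mm high on a 90 mm square foot, fixed to the bench to the left or right of the charger, with one round push button in a black housing on its top. Origin: centre of its underside, z up. (A similar post on the other side bears a flat power outlet in place of a button.)
- start_top (a point): Centre of the top of the grey round start button, 32 mm across; it is pressed straight down.
- start (a joint): How far the start button is pressed, in m: 0 released, 0.006 fully down (about 5 N); it springs back when let go.

How it is judged:
By the outcome, as a careful person would: the job done as asked, in the order asked, and still so for the second after the job is handed in, with the robot touching nothing.
It also fails if it takes over 72 s, if anything falls off the work surface, if the arm or the gripper's body presses on something with over 40 N, if the wrist force passes 120 N, or if a joint passes its speed limit or range.

## Working session

There is one attempt and no reset: what is moved stays moved. The work goes in short steps, Python scripts to look and compute and a tool call to move; the robot and the scene stay as the last step left them, time stands still between calls to the robot, and variables do not carry over. Pictures are saved under pics/ and viewed, about 8 in all and at most 12, crops included, and the job is handed in when it is done.

Besides the shell and the picture viewer there is one more tool, called as name([rows], argument=value, ...), one row to a line, values as JSON. step_arm: Moves the arm, as the interface text tells. Its arguments: {"type":"object","properties":{"commands":{"type":"array"},"newtons":{"type":"number"}},"required":["commands"]}

```bash
mkdir -p pics
cat > h.py <<'E'
import numpy as np, cv2
from scipy.spatial.transform import Rotation as R
from scipy.optimize import least_squares
from bench import readout, grab_frame, r, search_frame, masks_of, tip_of
def tri(obs):
    A=[]
    for f,p in obs:
        P=f["K"]@f["world_to_cam"][:3]
        A+= [p[0]*P[2]-P[0], p[1]*P[2]-P[1]]
    A=np.array(A)
    return np.linalg.lstsq(A[:,:3],-A[:,3],rcond=None)[0]
def ray(f,p,z):
    P=f["K"]@f["world_to_cam"][:3]
    A=np.array([p[0]*P[2]-P[0], p[1]*P[2]-P[1]])
    return np.linalg.solve(A[:,:2],-A[:,3]-A[:,2]*z)
def proj(f,X):
    q=f["K"]@(f["world_to_cam"]@np.append(X,1))[:3]; return q[:2]/q[2]
def save(f,n): cv2.imwrite(f"pics/{n}.png",f["img"][:,:,::-1])
E
python3 - <<'E'
from h import *
o=readout.get_obs(); print(o["clock"],o["tcp_pos"],o["orientation"],o["grip_width"],r.pinch_z)
print(R.from_rotvec(o["orientation"]).as_matrix().round(3))
S={n:grab_frame(n) for n in("scene","top")}
for n,f in S.items():
    save(f,n+"0")
    for t in("charger","lever_mid","station","start_top"):
        print(n,t,[(d["point"],round(d["p"],2)) for d in tip_of(t,f)[:2]],[(np.round(d["extent"]),round(d["p"],2)) for d in search_frame(t,f)[:2]])
for t in("charger","lever_mid","station","start_top"):
    try: print(t,tri([(f,tip_of(t,f)[0]["point"]) for f in S.values()]))
    except Exception as e: print(t,e)
cv2.imwrite("pics/both0.png",cv2.resize(np.hstack([S["scene"]["img"],S["top"]["img"]])[:,:,::-1],(800,300)))
E
```

```text
0.0 [ 0.27548453 -0.61572471  0.30291887] [-3.07060647e+00 -6.55653741e-01  8.44573639e-04] 0.08551702356861078 0.0539
[[ 0.913  0.408 -0.001]
 [ 0.408 -0.913  0.002]
 [-0.    -0.002 -1.   ]]
scene charger [([270.2, 236.7], 0.83)] [(array([267., 227., 113.,  92.]), 0.67)]
scene lever_mid [([253.5, 198.5], 0.58)] [(array([254., 200.,  10.,  27.]), 0.48)]
scene station [([396.0, 188.4], 0.88)] [(array([398., 178.,  50.,  52.]), 0.68)]
scene start_top [([407.6, 159.3], 0.52)] [(array([407., 159.,  17.,  11.]), 0.69)]
top charger [([290.2, 227.4], 0.64)] [(array([293., 224., 129., 112.]), 0.74)]
top lever_mid [([308.2, 240.0], 0.7)] [(array([310., 239.,  13.,  18.]), 0.62)]
top station [([146.8, 254.8], 0.79)] [(array([146., 255.,  50.,  45.]), 0.85)]
top start_top [([135.6, 249.0], 0.7)] []
charger [ 0.54995006 -0.04186404 -0.00877153]
lever_mid [ 0.50471764 -0.07592969  0.10496039]
station [ 0.47494222  0.3194727  -0.01068206]
start_top [0.47736125 0.31926297 0.11205087]
```

```bash
ls pics
```

```text
both0.png
scene0.png
top0.png
```

Run:
```python
import cv2,numpy as np
a=cv2.imread("pics/top0.png")[150:310,90:370]; b=cv2.imread("pics/scene0.png")[130:290,180:460]
cv2.imwrite("pics/crop0.png",cv2.resize(np.vstack([a,b]),None,fx=1.85,fy=1.85,interpolation=cv2.INTER_CUBIC))
```

```text
(no output)
```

View pics/crop0.png

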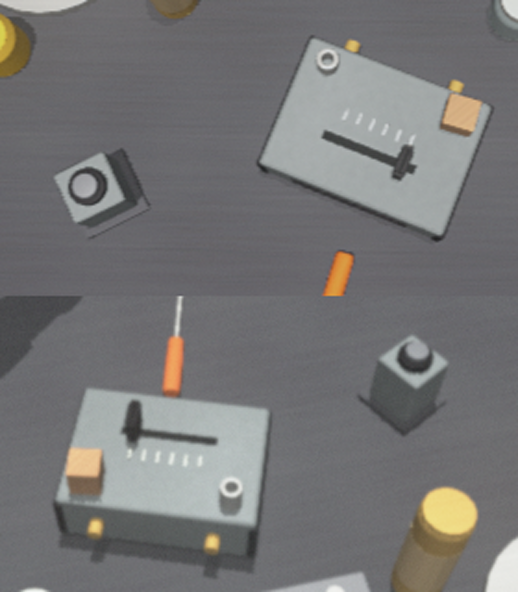

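View pics/both0.png

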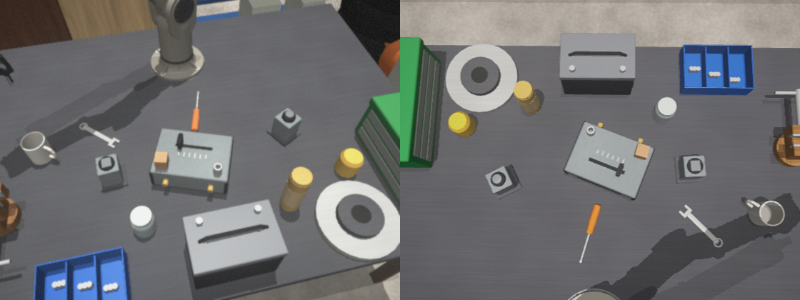

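Run:
```python
from h import *
f=grab_frame("top")
c=[ray(f,np.array(p)/1.85+[90,150],.09) for p in [(313,37),(491,107),(441,236),(264,163)]]
print(np.round(c,4)); c=np.array(c)
print("sides",[np.linalg.norm(c[i]-c[i-1]).round(4) for i in range(4)])
y=(c[0]-c[1])+(c[3]-c[2]); yaw=np.arctan2(y[1],y[0])-np.pi/2; print("yaw deg",np.degrees(yaw),"centre",c.mean(0))
Rz=np.array([[np.cos(yaw),-np.sin(yaw)],[np.sin(yaw),np.cos(yaw)]])
L=ray(f,tip_of("lever_mid",f)[0]["point"],.114); print("lever",L, "in charger",Rz.T@(L-c.mean(0)))
for p in ((326,134),(414,170)): print("slot in charger",Rz.T@(ray(f,np.array(p)/1.85+[90,150],.09)-c.mean(0)))
print("start",ray(f,tip_of("start_top",f)[0]["point"],.112))
o=readout.get_obs(); M=R.from_rotvec(o["orientation"]).as_matrix()
T=np.append(c.mean(0)+Rz@[-.025,-.08],.30)
print("target",T,"shift tool/0.5",M.T@(T-o["tcp_pos"])/.5)
# candidate turn: tool x along charger +y or -y ; tool down
for s in(1,-1):
    yv=Rz@[0,s]; X=np.array([*yv,0]);Z=np.array([0,0,-1.]);D=np.c_[X,np.cross(Z,X),Z]
    print(s,np.degrees(R.from_matrix(M.T@D).as_rotvec()))
print(o["joints"],f["world_to_cam"])
w=grab_frame("wrist"); print("wristcam in tool", M.T@((np.linalg.inv(w["world_to_cam"])[:3,3])-o["tcp_pos"]), M.T@np.linalg.inv(w["world_to_cam"])[:3,2])
```

```text
[[ 0.673   0.0385]
 [ 0.5842 -0.1899]
 [ 0.4198 -0.1259]
 [ 0.5081  0.0972]]
sides [np.float64(0.175), np.float64(0.2451), np.float64(0.1764), np.float64(0.24)]
yaw deg -21.41907831071366 centre [ 0.54627179 -0.04501309]
lever [ 0.50387434 -0.07678272] in charger [-0.0278674  -0.04505842]
slot in charger [-0.02348689  0.06010558]
slot in charger [-0.02398091 -0.06005358]
start [0.47287939 0.31895634]
target [ 0.49378349 -0.11035816  0.3       ] shift tool/0.5 [ 0.81123137 -0.74518936  0.00778924]
1 [ 1.00152867e-03  2.24925863e-04 -4.44721078e+01]
-1 [ 2.80233210e-04 -1.24779600e-03  1.35527892e+02]
[ 1.04189606  0.47702037  0.02240141  1.55538679 -0.01148778  1.10929674
 -0.0831053 ] [[ 0.01637766 -0.99978795 -0.01248321  0.00497779]
 [-0.98536246 -0.01402007 -0.16989483  0.56775987]
 [ 0.16968378  0.01508297 -0.98538313  1.23413844]
 [ 0.          0.          0.          1.        ]]
wristcam in tool [ 0.0748806  -0.00085763 -0.06969196] [-2.93752137e-01 -2.92021960e-05  9.55881625e-01]
```

step_arm([
  [0.08,-0.075,0,0,0,-0.012,1],
  [0.16,-0.15,0,0,0,-0.025,1],
  [0.25,-0.23,0,0,0,-0.04,1],
  [0.35,-0.32,0,0,0,-0.055,1],
  [0.45,-0.41,0,0,0,-0.07,1],
  [0.55,-0.5,0,0,0,-0.085,1],
  [0.65,-0.6,0,0,0,-0.1,1],
  [0.74,-0.68,0,0,0,-0.115,1],
  [0.811,-0.745,0.01,0,0,-0.1235,1],
  [0.811,-0.745,0.01,0,0,-0.1235,1],
], newtons=20)

```text
clock: 2.75
tcp_pos: [0.4952, -0.1053, 0.2992]
orientation: [-2.587, -1.781, -0.003]
contact_force: [-0.9, -0.9, 0.0]
grip_width: -0.0004
```

```bash
cat >> h.py <<'E'
yaw=np.radians(-21.42); C=np.array([.5463,-.0450])
Rz=np.array([[np.cos(yaw),-np.sin(yaw)],[np.sin(yaw),np.cos(yaw)]])
def toC(p): return Rz.T@(np.asarray(p)[:2]-C)
E
python3 - <<'E'
from h import *
o=readout.get_obs(); M=R.from_rotvec(o["orientation"]).as_matrix()
print(o["clock"],o["tcp_pos"],o["grip_width"],o["contact_force"],M.round(3).tolist())
print("tcp in charger",toC(o["tcp_pos"]), "tool x dir in charger",Rz.T@M[:2,0])
w=grab_frame("wrist"); save(w,"w1")
L=tip_of("lever_mid",w); print(L, [toC(ray(w,d["point"],.114)) for d in L])
f=grab_frame("scene");
E
```

```text
2.75 [ 0.4952138  -0.10531253  0.29918785] -0.00041418704660234215 [-0.87291452 -0.9125866   0.00890154] [[0.357, 0.934, 0.001], [0.934, -0.357, 0.002], [0.002, 0.001, -1.0]]
tcp in charger [-0.02553135 -0.07480342] tool x dir in charger [-0.00852458  0.99996121]
[{'point': [282.8, 164.7], 'p': 0.58}] [array([-0.02721382, -0.04364634])]
```

View pics/w1.png

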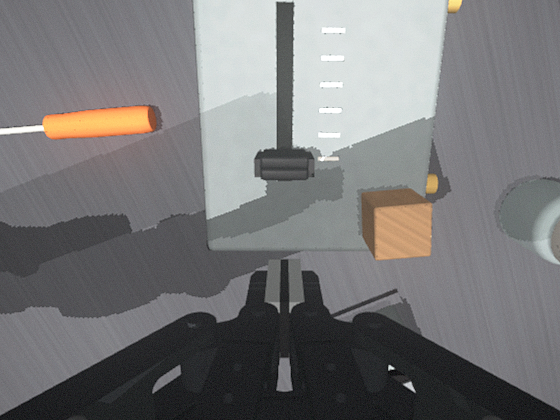

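step_arm([
  [-0.026,0,0,0,0,0,1],
  [-0.026,0,0.04,0,0,0,1],
  [-0.026,0,0.09,0,0,0,1],
  [-0.026,0,0.14,0,0,0,1],
  [-0.026,0,0.18,0,0,0,1],
  [-0.026,0,0.21,0,0,0,1],
  [-0.026,0,0.23,0,0,0,1],
  [-0.026,0,0.236,0,0,0,1],
  [-0.026,0,0.236,0,0,0,1],
  [-0.026,0,0.236,0,0,0,1],
])

```text
clock: 4.15
tcp_pos: [0.4891, -0.1234, 0.1814]
orientation: [2.595, 1.769, 0.0]
contact_force: [0.4, -0.6, 0.2]
grip_width: 0.0002
```

```bash
cat > q.py <<'E'
from h import *
import sys
o=readout.get_obs(); M=R.from_rotvec(o["orientation"]).as_matrix()
print(o["clock"],o["tcp_pos"],"chg",toC(o["tcp_pos"]).round(4),"F along y",(Rz.T@o["contact_force"][:2]).round(2),o["contact_force"][2],"xdir",(Rz.T@M[:2,0]).round(4))
w=grab_frame("wrist"); save(w,sys.argv[1])
for d in tip_of("lever_mid",w): print("lever wrist",d["p"],toC(ray(w,d["point"],.114)).round(4),d["point"])
f=grab_frame("top")
for d in tip_of("lever_mid",f): print("lever top",d["p"],toC(ray(f,d["point"],.114)).round(4))
E
python3 q.py w2
```

```text
4.15 [ 0.48906395 -0.12335272  0.18141735] chg [-0.0247 -0.0938] F along y [ 0.62 -0.44] 0.2183174136467016 xdir [6.e-04 1.e+00]
lever wrist 0.96 [-0.0265 -0.0434] [280.6, 167.4]
lever top 0.49 [-0.0287 -0.0479]
```

View pics/w2.png

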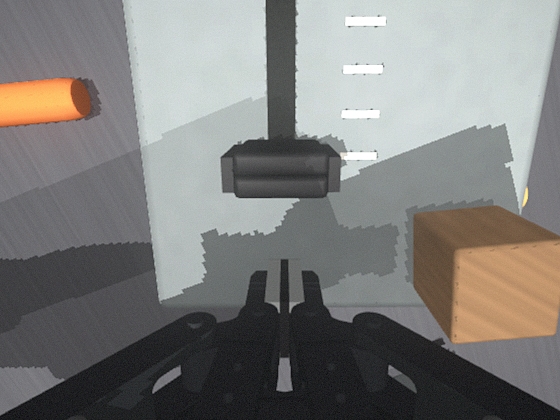

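step_arm([
  [0.012,0,0,0,0,0,1],
  [0.024,0,0,0,0,0,1],
  [0.036,0,0,0,0,0,1],
  [0.044,0,0,0,0,0,1],
  [0.05,0,0,0,0,0,1],
  [0.055,0,0,0,0,0,1],
  [0.06,0,0,0,0,0,1],
  [0.064,0,0,0,0,0,1],
  [0.066,0,0,0,0,0,1],
  [0.066,0,0,0,0,0,1],
])

```text
clock: 5.6
tcp_pos: [0.5008, -0.0929, 0.1812]
orientation: [2.596, 1.768, -0.001]
contact_force: [0.1, -2.5, 0.8]
grip_width: -0.0001
```

```bash
python3 q.py w3
```

```text
5.6 [ 0.50084008 -0.09292166  0.18116785] chg [-0.0248 -0.0612] F along y [ 0.98 -2.27] 0.7716700962218876 xdir [0.0011 1.    ]
lever wrist 0.68 [-0.0262 -0.0411] [282.2, 241.1]
```

step_arm([
  [0.002,0,0,0,0,0,1],
  [0.004,0,0,0,0,0,1],
  [0.006,0,0,0,0,0,1],
  [0.008,0,0,0,0,0,1],
  [0.01,0,0,0,0,0,1],
  [0.012,0,0,0,0,0,1],
  [0.014,0,0,0,0,0,1],
  [0.016,0,0,0,0,0,1],
  [0.016,0,0,0,0,0,1],
  [0.016,0,0,0,0,0,1],
])

```text
clock: 7.05
tcp_pos: [0.5039, -0.085, 0.1811]
orientation: [2.595, 1.769, -0.0]
contact_force: [0.3, -0.3, -0.5]
grip_width: 0.0001
```

```bash
python3 q.py w4
```

```text
7.05 [ 0.50392913 -0.08500649  0.18112805] chg [-0.0248 -0.0527] F along y [ 0.39 -0.19] -0.5315237435486635 xdir [5.e-04 1.e+00]
lever wrist 0.58 [-0.0269 -0.0243] [280.3, 222.0]
lever top 0.5 [-0.0304 -0.0267]
```

step_arm([
  [0.007,0,0,0,0,0,1],
  [0.013,0,0,0,0,0,1],
  [0.018,0,0,0,0,0,1],
  [0.022,0,0,0,0,0,1],
  [0.026,0,0,0,0,0,1],
  [0.029,0,0,0,0,0,1],
  [0.032,0,0,0,0,0,1],
  [0.035,0,0,0,0,0,1],
  [0.036,0,0,0,0,0,1],
  [0.036,0,0,0,0,0,1],
])

```text
clock: 8.5
tcp_pos: [0.5108, -0.0678, 0.1811]
orientation: [2.595, 1.77, 0.001]
contact_force: [0.3, -0.3, -0.3]
grip_width: -0.0001
```

```bash
python3 q.py w5
```

```text
8.5 [ 0.51075413 -0.06775114  0.18114002] chg [-0.0248 -0.0342] F along y [ 0.45 -0.19] -0.3275351461603512 xdir [0. 1.]
lever wrist 0.84 [-0.0271 -0.0072] [279.9, 225.5]
lever top 0.42 [-0.0286 -0.0116]
```

Second click; the same 18 mm again.

step_arm([
  [0.007,0,0,0,0,0,1],
  [0.013,0,0,0,0,0,1],
  [0.018,0,0,0,0,0,1],
  [0.022,0,0,0,0,0,1],
  [0.026,0,0,0,0,0,1],
  [0.029,0,0,0,0,0,1],
  [0.032,0,0,0,0,0,1],
  [0.034,0,0,0,0,0,1],
  [0.035,0,0,0,0,0,1],
  [0.035,0,0,0,0,0,1],
])

```text
clock: 9.95
tcp_pos: [0.5172, -0.0512, 0.1811]
orientation: [2.595, 1.77, 0.002]
contact_force: [-0.5, 0.5, -0.5]
grip_width: 0.0004
```

```bash
python3 q.py w6
```

```text
9.95 [ 0.51722394 -0.05123573  0.18108529] chg [-0.0248 -0.0164] F along y [-0.65  0.33] -0.47801121825324144 xdir [-2.e-04  1.e+00]
lever wrist 0.76 [-0.0274  0.0117] [279.1, 222.9]
```

View pics/w6.png

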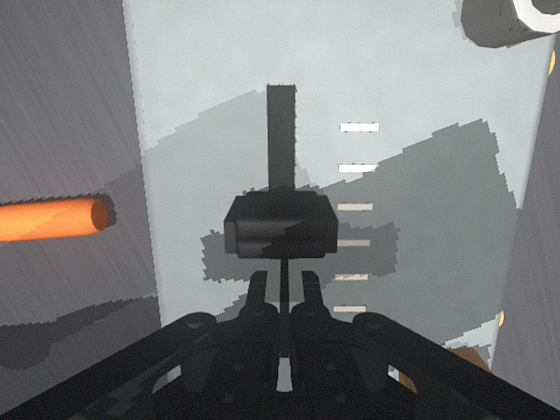

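step_arm([
  [-0.012,0,0,0,0,0,1],
  [-0.024,0,0,0,0,0,1],
  [-0.024,0,-0.03,0,0,0,1],
  [-0.024,0,-0.08,0,0,0,1],
  [-0.024,0,-0.13,0,0,0,1],
  [-0.024,0,-0.18,0,0,0,1],
  [-0.024,0,-0.22,0,0,0,1],
  [-0.024,0,-0.24,0,0,0,1],
  [-0.024,0,-0.24,0,0,0,1],
  [-0.024,0,-0.24,0,0,0,1],
])

```text
clock: 11.4
tcp_pos: [0.5121, -0.063, 0.3004]
orientation: [-2.596, -1.769, 0.001]
contact_force: [-0.6, 0.2, -0.7]
grip_width: 0.0002
```

```bash
python3 q.py w7
```

```text
11.4 [ 0.51211622 -0.06302638  0.30039746] chg [-0.0252 -0.0293] F along y [-0.63  0.01] -0.7030197610295202 xdir [4.e-04 1.e+00]
lever wrist 0.94 [-0.0256  0.0117] [284.6, 149.9]
lever top 0.66 [-0.022   0.0108]
```

step_arm([
  [0.05,-0.025,0,0,0,0,1],
  [0.13,-0.065,0,0,0,0,1],
  [0.22,-0.11,0,0,0,0,1],
  [0.32,-0.16,0,0,0,0,1],
  [0.42,-0.21,0,0,0,0,1],
  [0.52,-0.26,0,0,0,0,1],
  [0.58,-0.29,0,0,0,0,1],
  [0.62,-0.31,0,0,0,0,1],
  [0.62,-0.31,0,0,0,0,1],
  [0.62,-0.31,0,0,0,0,1],
])

```text
clock: 12.85
tcp_pos: [0.4815, 0.281, 0.2999]
orientation: [2.597, 1.768, -0.003]
contact_force: [-0.2, 0.5, 0.3]
grip_width: 0.0004
```

```bash
cat > b.py <<'E'
from h import *
import sys
o=readout.get_obs(); M=R.from_rotvec(o["orientation"]).as_matrix()
print(o["clock"],o["tcp_pos"],o["contact_force"],M.round(3).tolist())
S=[grab_frame(n) for n in("wrist","scene","top")]; save(S[0],sys.argv[1])
obs=[]
for f,n in zip(S,("wrist","scene","top")):
    L=tip_of("start_top",f)
    if L: obs.append((f,L[0]["point"])); print(n,L[0]["p"],L[0]["point"],ray(f,L[0]["point"],.112))
    for d in tip_of("lever_mid",f)[:1]: print(n,"lever",toC(ray(f,d["point"],.114)).round(4))
if len(obs)>1:
    X=tri(obs); print("start",X,"tool shift/0.5",M.T@(X-o["tcp_pos"])/.5)
E
python3 b.py b1
```

```text
12.85 [0.48154954 0.28104746 0.29994466] [-0.21337044  0.51978266  0.26660148] [[0.366, 0.93, -0.001], [0.93, -0.366, -0.001], [-0.002, -0.001, -1.0]]
wrist 0.79 [255.2, 161.4] [0.47346327 0.31901622]
scene 0.68 [404.9, 157.7] [0.47110158 0.31682164]
scene lever [-0.0271  0.0097]
top lever [-0.0258  0.0046]
start [0.47194614 0.31756986 0.11178952] tool shift/0.5 [ 0.0615034  -0.04431651  0.37625424]
```

View pics/b1.png

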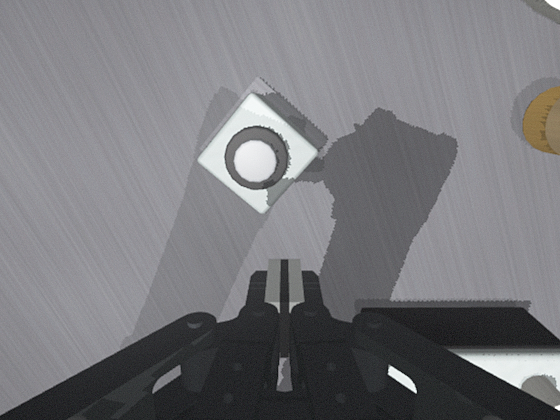

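step_arm([
  [0.03,-0.02,0,0,0,0,1],
  [0.064,-0.044,0.02,0,0,0,1],
  [0.064,-0.044,0.06,0,0,0,1],
  [0.064,-0.044,0.1,0,0,0,1],
  [0.064,-0.044,0.14,0,0,0,1],
  [0.064,-0.044,0.17,0,0,0,1],
  [0.064,-0.044,0.19,0,0,0,1],
  [0.064,-0.044,0.2,0,0,0,1],
  [0.064,-0.044,0.2,0,0,0,1],
  [0.064,-0.044,0.2,0,0,0,1],
])

```text
clock: 14.55
tcp_pos: [0.4728, 0.32, 0.201]
orientation: [-2.596, -1.769, -0.001]
contact_force: [0.9, -0.1, 1.1]
grip_width: -0.0001
```

```bash
python3 b.py b2
```

```text
14.55 [0.47282645 0.32001629 0.20104023] [ 0.90221478 -0.0551292   1.12704687] [[0.366, 0.931, 0.0], [0.931, -0.366, 0.0], [0.001, -0.0, -1.0]]
wrist 0.9 [284.0, 262.9] [0.47226769 0.32038521]
scene 0.55 [403.3, 157.2] [0.46868202 0.31353878]
scene lever [-0.021  0.01 ]
top lever [-0.0276  0.0036]
start [0.46820621 0.31615408 0.10812976] tool shift/0.5 [-0.01066804 -0.00576501  0.18581558]
```

View pics/b2.png

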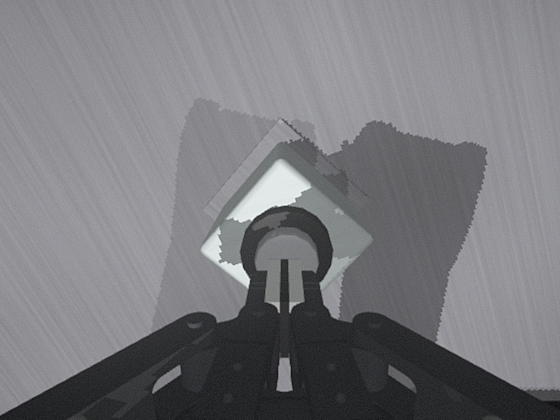

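step_arm([
  [0,0,0.008,0,0,0,1],
  [0,0,0.016,0,0,0,1],
  [0,0,0.022,0,0,0,1],
  [0,0,0.027,0,0,0,1],
  [0,0,0.031,0,0,0,1],
  [0,0,0.034,0,0,0,1],
  [0,0,0.037,0,0,0,1],
  [0,0,0.04,0,0,0,1],
  [0,0,0.04,0,0,0,1],
  [0,0,0.04,0,0,0,1],
])

```text
clock: 16.25
tcp_pos: [0.4726, 0.3198, 0.1807]
orientation: [-2.596, -1.769, 0.001]
contact_force: [-2.2, -1.4, 4.0]
grip_width: 0.0001
```

step_arm([
  [0,0,0.002,0,0,0,1],
  [0,0,0.004,0,0,0,1],
  [0,0,0.006,0,0,0,1],
  [0,0,0.008,0,0,0,1],
  [0,0,0.008,0,0,0,1],
  [0,0,0.008,0,0,0,1],
  [0,0,0.008,0,0,0,1],
  [0,0,0.008,0,0,0,1],
  [0,0,0.008,0,0,0,1],
  [0,0,0.008,0,0,0,1],
])

```text
clock: 17.5
tcp_pos: [0.4726, 0.32, 0.1785]
orientation: [2.596, 1.768, 0.0]
contact_force: [-5.5, -5.4, 20.9]
grip_width: -0.0001
```

step_arm([
  [0,0,-0.01,0,0,0,1],
  [0,0,-0.02,0,0,0,1],
  [0,0,-0.04,0,0,0,1],
  [0,0,-0.08,0,0,0,1],
  [0,0,-0.13,0,0,0,1],
  [0,0,-0.18,0,0,0,1],
  [0,0,-0.22,0,0,0,1],
  [0,0,-0.24,0,0,0,1],
  [0,0,-0.24,0,0,0,1],
  [0,0,-0.24,0,0,0,1],
])

```text
clock: 18.75
tcp_pos: [0.4723, 0.3197, 0.2978]
orientation: [2.596, 1.768, -0.002]
contact_force: [0.3, -0.3, 0.0]
grip_width: 0.0002
```

```bash
python3 b.py b3
python3 - <<'E'
from h import *
f=grab_frame("top"); g=grab_frame("scene")
cv2.imwrite("pics/end.png",cv2.resize(np.hstack([f["img"][150:310,90:370],g["img"][130:290,180:460]])[:,:,::-1],(800,229*1),interpolation=cv2.INTER_CUBIC))
E
```

```text
18.75 [0.47229593 0.31965532 0.2977536 ] [ 0.28324438 -0.33272792  0.03876679] [[0.366, 0.931, -0.001], [0.931, -0.366, -0.001], [-0.002, 0.0, -1.0]]
wrist 0.84 [283.7, 204.7] [0.47173658 0.32068126]
scene 0.43 [402.0, 156.3] [0.46519173 0.31144363]
scene lever [-0.1069  0.2889]
top 0.57 [133.7, 249.5] [0.47559731 0.32188193]
top lever [-0.0227  0.0031]
start [0.47190277 0.31661872 0.11648772] tool shift/0.5 [-0.00539485  0.00148516  0.3625403 ]
```

View pics/end.png

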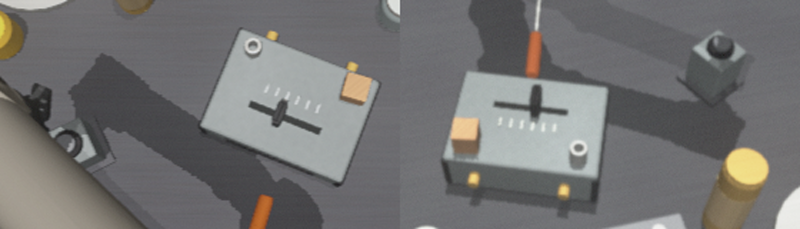

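```bash
python3 -c "
from bench import r; print(r.hand_in())"
```

```text
the job is handed in; nothing more can be done
None
```

I pushed the rate lever with the shut fingertips one click at a time and stopped at the third click. Then I pressed the start button fully down, let it go, raised the hand clear and handed the job in at about 19 s.

**Lever:** After the third push, the close-up wrist view put the lever at charger y ≈ +11.7 mm, against about −43.4 mm at off. That is about 55 mm of travel, where the third click is 54 mm. In the last pictures the lever stands beside the fourth mark, counting off as the first.

**Button:** Force rose from 4 N to 21 N and downward motion stopped at the expected full depth. After release the force was back to zero.

**Other things:** The socket and the bulb box look to be where they were.

**Checks that disagreed:**
- The top camera's network read the lever 3–8 mm lower than the wrist and scene readings once the arm partly covered its view.
- One late scene reading of the lever was plainly false, far outside the charger.
- The button's spring-back shows only in the force and a rough height estimate (116 mm, against 112 mm before). I did not view it close up.

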